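# Draw the slip trailer and poise it over the test tile

### The arm

A 6-joint arm with a two-finger parallel gripper is mounted at the origin on the work surface; the furniture and walls round the work are solid. World frame = base frame: x ahead of the robot, y to its left, z up, the work surface at z = 0. Lengths are in m, angles in degrees, forces in N, time in s.
With the tool pointing down it reaches from about 0.325 to 0.85 m from the base axis. Payload 15.5 kg.
Tool frame: the origin (TCP) lies at the very end of the fingers, on their centre line; the grasp point (between the pads) lies arm.grip_depth behind it (arm.grip_depth is the distance from the TCP to the grasp point, in m); z points along the fingers, y is the direction in which the jaws open and shut (so a half turn about z gives the same grasp; the last joint's range is limited). The gripper opens to 91 mm and grips with 3 to 60 N. Pads are 32 mm wide; open, the fingers measure 118 mm over their backs; the gripper's body (76 mm by 178 mm) begins 60 mm behind the grasp point.
Start: joints at [-70.101, 28.281, 77.091, -0, 74.628, -5.472], TCP at [0.268, -0.565, 0.193] pointing down, gripper open.
Joint ranges: [-166.48, 166.48], [-47.26, 123.95], [12.59, 153.08], [-70.14, 250.14], [6.76, 159.57], [-176.63, 176.63]. Speed limits (degrees/s): [108.29, 108.29, 147.25, 172.46, 172.46, 172.46].

### API

Orientations are given as a 3x3 rotation matrix whose columns are the frame's x, y, z axes.
In Python, from rig import arm gives the robot as it stands. Calls block until the motion is done:
- arm.move_to(position, orientation): joint-space move of the TCP to a pose.
- arm.move_l(position, orientation=None, feed=0.15): straight line of the TCP; orientation=None keeps the orientation; feed is the mean speed in m/s.
- arm.move_joints(angles): joint-space move.
- arm.grip(opening): finger opening in m; the grip force is fixed at half the most; returns when the fingers have stopped.
- arm.sleep(seconds).
- arm.solve_ik(position, orientation): joint angles nearest the present ones, or None.
- arm.snapshot(name): name is "scene" or "top"; returns the picture (400x640x3 uint8, red, green, blue); there is no depth.
- arm.get_calibration(name): a dict with "intrinsics" (3x3 intrinsics, pixels), "k1" (the pictures are not rectified: a ray, as slopes to the right and down, at radius r is drawn at 1 + k1 r^2 times it, then the intrinsics apply), "cam_to_world" (4x4, takes a point from camera to world coordinates). Camera axes: x right, y down, z forward; pixel columns grow to the right and rows downward; lengths in m; the calibration is good to about 2 mm. A picture is of the moment at which its call begins. get_calibration takes no time and is no camera call.
A pose or a line that the arm cannot do raises arm.Unreachable and nothing moves.
- arm.sign_off(): hands the job in, once; it reports no verdict.
Readings, each from a call of its own:
- arm.current_t(): time.
- arm.current_joint_positions(): joint angles.
- arm.current_dq(): joint speeds.
- arm.current_tau(): joint torques, N m.
- arm.current_ee_pos(): TCP position.
- arm.current_tool_rot(): TCP orientation.
- arm.current_force(): force on the tool from outside, world axes, zero at the start.
- arm.current_torque(): the same for the moment, N m.
- arm.current_width(): finger opening in m.
Only numpy, scipy, OpenCV 4.12 (cv2) and the standard library are available. Lean on these libraries where they do the work, as an engineer would, in place of code of your own. Each camera call takes 0.05 s, during which the arm holds its last target.

### The job

Two slip trailers stand nozzle-down in the wooden stand, their nozzles plugged into snug rubber sockets. Pull the straight-sided bottle trailer (not the round bulb) straight up out of its socket and clear of the stand, lean it over to about 45 degrees, and poise its nozzle tip a few centimetres above the middle of the glaze test tile that lies just to the right of the clay pot, leaning along the tile's length, ready to trail a test line. Finish holding it still there: do not let go, do not touch the tile, and leave the bulb trailer seated and the tile, the clay pot and the cup where they are.

Things in the scene. Friction and masses are not known exactly. Their poses are not given: they have to be found in the camera images.
- bottle_trailer: Straight-sided off-white plastic bottle, 154 mm long, 0.11 kg, round. Origin at the tip of its steel nozzle; +z runs along its axis to the flat base (up while it stands nozzle-down, tip 8 mm and base 162 mm above the table). Along z: nozzle with a 16 mm snap bead at 19 mm, collar 31 mm wide at 30-45 mm, cylindrical body 38 mm wide at 58-150 mm (hold it there).
- bulb_trailer: The other trailer, in the other socket: same nozzle and collar, but a pear-shaped bulb 58 mm wide, 127 mm long over all (top 135 mm above the table). Origin at the nozzle tip, +z towards the bulb. Stays seated.
- stand: Wooden stand fixed to the table, 84 (x) by 190 (y) by 84 mm high; origin centre of underside. Sockets at y = +50 and -50 mm, trailers in either. Sprung rubber lips hold the nozzle's bead until pulled up with about 6 to 14 N; free after 10 mm. A guide board 74 to 84 mm above the table has a 44 mm hole round each trailer: the tip must rise 76 mm from its seat to clear it.
- tile: Fired-clay glaze test tile lying flat and loose on the table, 34 mm (its x) by 50 mm (its y, its length) by 9 mm thick; origin at the centre of its underside, z up. It is the tile in front of the robot, right of the clay pot; those far off by the tool chest are not meant.
- pot: Clay pinch pot, about 78 x 85 mm and 52 mm high, loose on the table between the stand and the tile; origin at the centre of its underside.
- cup: Blue plastic cup, 66 mm wide and 66 mm high, loose on the table on the robot's side of the tile or to the right of it; origin at the centre of its underside.

How it is judged (in metres and radians):
On the way, in this order (a step that is already met when the one before it is completed fails the run):
1. the bottle trailer's nozzle has been pulled out of its rubber socket (height (world z) of bottle_trailer above 0.03 m and contact force between the fingers and bottle_trailer above 1 N), for 0.1 s.
2. it has been drawn up clear of the stand (height (world z) of bottle_trailer above 0.088 m and contact force between bottle_trailer and stand below 0.2 N), for 0.1 s.
3. it has been leaned over while held in the air (angle between bottle_trailer's own z axis and vertical above 0.5 rad and height (world z) of bottle_trailer above 0.017 m and contact force between the fingers and bottle_trailer above 1 N), for 0.2 s.
At the end, for the whole second after the job is handed in: Bottle trailer held still by the fingers alone, axis 30 to 60 degrees from vertical, nozzle lowest, leaning within about 25 degrees of the tile's length; tip within 16 mm of the tile's middle and 8 to 71 mm above it. Bulb trailer still seated; tile within 8 mm, pot and cup within 20 mm of start (contact force between the fingers and bottle_trailer above 1 N and angle between bottle_trailer's own z axis and vertical between 0.52 and 1.05 rad and angle between the z axis of bottle_trailer and the x axis of tile, either way round above 1.2 rad and horizontal distance between bottle_trailer and tile below 0.016 m and height (world z) of bottle_trailer between 0.017 and 0.08 m and linear speed of bottle_trailer below 0.02 m/s and contact force between bottle_trailer and stand below 0.2 N and contact force between bottle_trailer and tile below 0.2 N and contact force between bottle_trailer and pot below 0.2 N and contact force between bottle_trailer and cup below 0.2 N and height (world z) of bulb_trailer below 0.014 m and angle between bulb_trailer's own z axis and vertical below 0.15 rad and distance of tile from where it was at the start of the episode below 0.008 m and distance of each of pot, cup from where it was at the start of the episode below 0.02 m); the arm keeps its last pose, push and grip.
It fails at once if the bottle trailer touches the tile (contact force between bottle_trailer and tile above 0.5 N).
It fails at once if the tile is shifted more than 8 mm (distance of tile from where it was at the start of the episode above 0.008 m).
It fails at once if the bulb trailer is pulled from its seat (distance of bulb_trailer from where it was at the start of the episode above 0.01 m).
It fails at once if the clay pot or the cup is shifted more than 20 mm (distance of any of pot, cup from where it was at the start of the episode above 0.02 m).
It also fails if it takes over 32 s, if anything falls off the work surface, if the arm or the gripper's body presses on something with over 40 N, if the wrist force passes 120 N, or if a joint passes its speed limit or range.

## Working session

There is one attempt and no reset: what is moved stays moved. The work goes in short steps, each a Python script; the robot and the scene stay as the last script left them, time stands still between calls to the robot, and variables do not carry over. Pictures are saved under pics/ and viewed, and the job is handed in when it is done.

```bash
mkdir -p pics; ls; python3 - <<'E'
from rig import arm
import cv2,numpy as np
np.set_printoptions(precision=4,suppress=True)
for n in("scene","top"):
    im=arm.snapshot(n); cv2.imwrite(f"pics/{n}0.png",im[:,:,::-1]); c=arm.get_calibration(n); print(n,c)
print(arm.grip_depth,arm.current_t(),arm.current_tool_rot(),arm.current_width())
E
```

```text
pics
scene {'intrinsics': array([[514.5868,   0.    , 320.0357],
       [  0.    , 514.5868, 201.0509],
       [  0.    ,   0.    ,   1.    ]]), 'k1': -0.08658817847990284, 'cam_to_world': array([[ 0.5382, -0.4226,  0.7292, -0.8353],
       [-0.8427, -0.2817,  0.4588, -0.8092],
       [ 0.0115, -0.8614, -0.5077,  0.9093],
       [ 0.    ,  0.    ,  0.    ,  1.    ]])}
top {'intrinsics': array([[440.8508,   0.    , 316.5052],
       [  0.    , 440.8508, 195.4723],
       [  0.    ,   0.    ,   1.    ]]), 'k1': -0.012851196709951577, 'cam_to_world': array([[ 0.0273, -0.998 ,  0.0577,  0.3055],
       [-0.9995, -0.0281, -0.0144, -0.0295],
       [ 0.016 , -0.0573, -0.9982,  1.1416],
       [ 0.    ,  0.    ,  0.    ,  1.    ]])}
0.0188 0.1 [[ 0.9036  0.4285 -0.0004]
 [ 0.4285 -0.9036  0.001 ]
 [ 0.0001 -0.0011 -1.    ]] 0.09135782336685869
```

View pics/scene0.png

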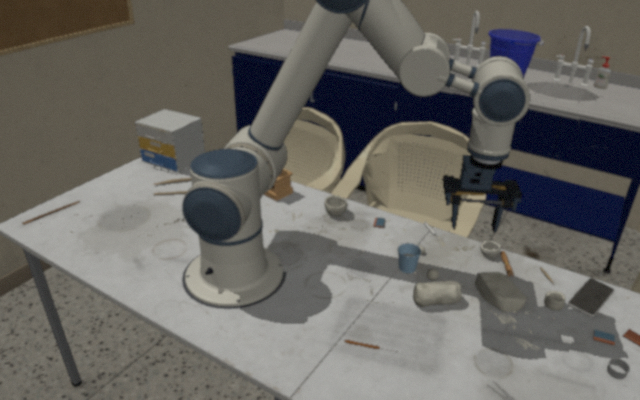

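View pics/top0.png

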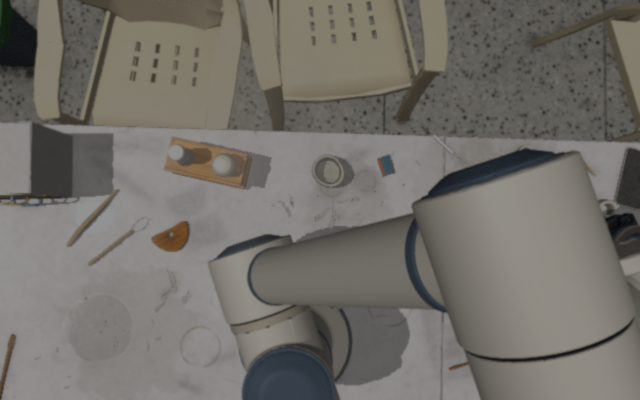

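The top view shows the stand at about (208,162). The small round top at (180,155) is the bottle and the larger one at (224,165) is the bulb. The pot is at (328,171) and the tile at (387,165). The arm hides the cup in this view, but the scene view shows it at (408,258). Next I'll zoom in and measure.

```bash
python3 - <<'E'
import cv2,numpy as np
t=cv2.imread("pics/top0.png"); s=cv2.imread("pics/scene0.png")
a=cv2.resize(t[130:200,155:265],None,fx=5,fy=5,interpolation=cv2.INTER_CUBIC)
b=cv2.resize(t[145:190,300:410],None,fx=5,fy=5,interpolation=cv2.INTER_CUBIC)
cv2.imwrite("pics/zt.png",np.vstack([a,b]))
a=cv2.resize(s[155:290,240:450],None,fx=3.8,fy=3.8,interpolation=cv2.INTER_CUBIC)
cv2.imwrite("pics/zs.png",a)
E
```

```text
(no output)
```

View pics/zt.png

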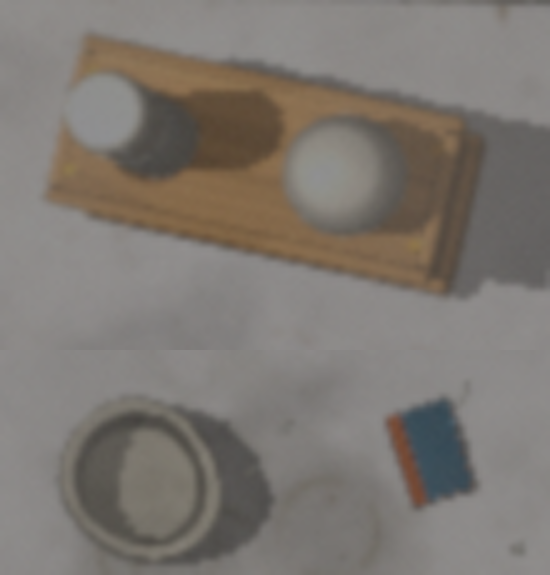

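View pics/zs.png

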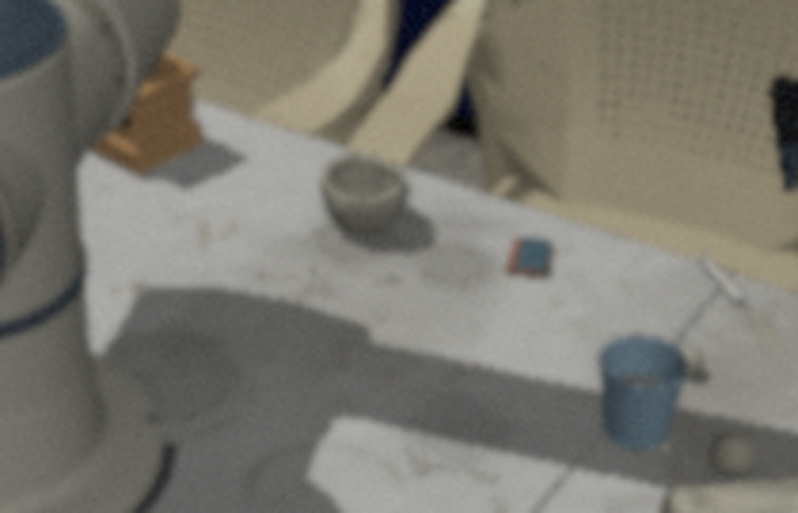

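```bash
cat > h.py <<'E'
import cv2,numpy as np
np.set_printoptions(precision=4,suppress=True)
def ray(c,uv):
    K=c["intrinsics"];k=c["k1"]
    d=cv2.undistortPoints(np.array(uv,float).reshape(-1,1,2),K,np.array([k,0,0,0,0.])).reshape(-1,2)
    T=c["cam_to_world"]; return T[:3,3],np.c_[d,np.ones(len(d))]@T[:3,:3].T
def onplane(c,uv,z):
    o,d=ray(c,uv); s=(z-o[2])/d[:,2]; return o+s[:,None]*d
E
python3 - <<'E'
from rig import arm
from h import *
c=arm.get_calibration("top"); im=cv2.imread("pics/top0.png"); hsv=cv2.cvtColor(im,cv2.COLOR_BGR2HSV)
def sub(mask,x0,x1,y0,y1):
    m=np.zeros_like(mask); m[y0:y1,x0:x1]=mask[y0:y1,x0:x1]; return m
def big(m):
    cs,_=cv2.findContours(m,cv2.RETR_EXTERNAL,cv2.CHAIN_APPROX_NONE); return max(cs,key=cv2.contourArea)
sat=(hsv[...,1]>75).astype(np.uint8)
def rect(m,z,name):
    ct=big(m); P=onplane(c,ct.reshape(-1,2),z)[:,:2]
    r=cv2.minAreaRect((P*1000).astype(np.float32)); print(name,r,cv2.boxPoints(r).tolist())
    M=cv2.moments(m,True); print(' centroid',onplane(c,[[M['m10']/M['m00'],M['m01']/M['m00']]],z))
    return r
rect(sub(sat,370,405,145,185),0.009,"tile")
rect(sub(sat,155,262,130,195),0.084,"stand")
g=cv2.cvtColor(im,cv2.COLOR_BGR2GRAY)
print(g[150:160,165:200]);
lo=((hsv[...,1]<50)&(g>125)).astype(np.uint8)
for nm,(x0,x1,y0,y1),z in(("bottle",(168,184,142,163),.162),):
    m=sub(lo,x0,x1,y0,y1); ct=big(m);(u,v),r=cv2.minEnclosingCircle(ct);M=cv2.moments(m,True)
    print(nm,u,v,r,onplane(c,[[u,v],[M['m10']/M['m00'],M['m01']/M['m00']]],z), M['m00'])
# hand-read circle centres from zoom: bottle (104,112)/5, bulb (344,174)/5, pot rim (140,478-350)/5
print(onplane(c,[[155+104/5-.4,130+112/5-.4]],.162),onplane(c,[[155+344/5-.4,130+174/5-.4]],.105),onplane(c,[[300+140/5,145+128/5]],.052))
cs=arm.get_calibration("scene")
print("cup rim",onplane(cs,[[240+643/3.8,155+360/3.8]],.066),"tile sc",onplane(cs,[[240+531/3.8,155+256/3.8]],.009))
print("pot scene rim",onplane(cs,[[240+364/3.8,155+180/3.8]],.052))
E
```

```text
tile ((457.1454162597656, -225.88340759277344), (40.470008850097656, 18.98954200744629), 15.08392333984375) [[435.1367492675781, -221.98159790039062], [440.0784606933594, -240.31686401367188], [479.1540832519531, -229.78521728515625], [474.2123718261719, -211.449951171875]]
 centroid [[ 0.4556 -0.2216  0.009 ]]
stand ((439.31890869140625, 219.76177978515625), (194.1538543701172, 83.97162628173828), 78.77664947509766) [[379.2415771484375, 132.71322631835938], [461.6072998046875, 116.3694839477539], [499.396240234375, 306.8103332519531], [417.030517578125, 323.1540832519531]]
 centroid [[0.4377 0.2249 0.084 ]]
[[138 139 138 138 141 142 142 142 143 143 143 143 143 143 143 143 140 127
  105  86  76  74  73  73  72  73  75  78  80  82  81  79  80  81  81]
 [139 139 137 141 141 142 142 142 143 142 143 143 143 143 143 143 142 133
  109  87  79  76  76  74  72  72  73  75  77  79  80  81  80  80  80]
 [138 138 136 139 141 143 142 143 143 142 142 143 143 143 142 142 142 133
  110  89  80  76  76  73  72  71  71  74  75  77  77  78  80  80  80]
 [138 137 131 136 141 143 143 142 142 143 143 142
[... 549 characters left out ...]
118 129 137 141 142 142 143 143 143 141 138 127 111  93
   84  78  76  76  79  78  75  73  72  71  70  74  76  75  74  73  74]
 [136 128 119 113 111 119 127 135 139 139 140 139 137 135 123 109  94  84
   79  76  77  78  80  77  74  74  72  71  70  73  77  76  76  76  76]
 [136 127 118 113 113 116 117 121 125 127 128 125 121 115 106  94  83  79
   76  76  76  79  78  75  74  72  72  71  70  73  76  77  77  78  77]]
bottle 174.0 149.5 9.60478687286377 [[0.4559 0.277  0.162 ]
 [0.4519 0.2758 0.162 ]] 186.0
[[0.4504 0.2736 0.162 ]] [[0.4327 0.177  0.105 ]] [[ 0.4312 -0.0721  0.052 ]]
cup rim [[ 0.2881 -0.3994  0.066 ]] tile sc [[ 0.4503 -0.2293  0.009 ]]
pot scene rim [[ 0.4173 -0.082   0.052 ]]
```

```bash
python3 - <<'E'
from rig import arm
from h import *
c=arm.get_calibration("top"); im=cv2.imread("pics/top0.png").astype(int)
x0,y0=374,148; p=im[y0:184,x0:404]
ch=p.max(2)-p.min(2); 
m=(ch>22).astype(np.uint8); n,l,st,ce=cv2.connectedComponentsWithStats(m); i=1+np.argmax(st[1:,4]); print(st[i],ce[i]+[x0,y0])
ct,_=cv2.findContours((l==i).astype(np.uint8),cv2.RETR_EXTERNAL,cv2.CHAIN_APPROX_NONE)
# pixel areas: rect of mask points plus half pixel
r=cv2.minAreaRect(ct[0].astype(np.float32)); print(r)
b=cv2.boxPoints(r)+[x0,y0]; B=onplane(c,b,.009); print(B,B.mean(0)); print(onplane(c,[ce[i]+[x0,y0]],.009))
for k in range(4): e=B[(k+1)%4]-B[k]; print(np.linalg.norm(e),np.degrees(np.arctan2(e[1],e[0])))
np.random.seed(0)
# IK survey
def norm(v): return v/np.linalg.norm(v)
gd=arm.grip_depth
def R_from(z,roll):
    z=norm(z); x=norm(np.cross([0,1,0],z)) if abs(z[1])<.9 else norm(np.cross([1,0,0],z)); y=np.cross(z,x)
    return np.c_[np.cos(roll)*x+np.sin(roll)*y,-np.sin(roll)*x+np.cos(roll)*y,z]
tile=np.array([.456,-.222,.045])
for az in (16,196):
  for lean in(35,40,45):
    a=np.radians(az);L=np.radians(lean); up=np.array([np.cos(a)*np.sin(L),np.sin(a)*np.sin(L),np.cos(L)])
    for roll in range(0,360,30):
        R=R_from(-up,np.radians(roll)); 
        q=arm.solve_ik(tile+up*(.115-gd),R)
        print(az,lean,roll,None if q is None else np.round(q,0)) if q is not None else None
print('grasp')
for roll in range(0,360,30):
    R=R_from(np.array([0,0,-1.]),np.radians(roll)); q=arm.solve_ik(np.array([.45,.2725,.123-gd]),R)
    print(roll,R[:2,1],None if q is None else np.round(q,0))
E
```

```text
[  7   8  12  18 128] [387.     164.2578]
((13.45000171661377, 16.349998474121094), (16.127614974975586, 8.22192096710205), 71.56504821777344)
[[ 0.4731 -0.2105  0.009 ]
 [ 0.4805 -0.2306  0.009 ]
 [ 0.4409 -0.2446  0.009 ]
 [ 0.4336 -0.2244  0.009 ]] [ 0.457  -0.2275  0.009 ]
[[ 0.4572 -0.2263  0.009 ]]
0.021485192263310783 -69.85488011786018
0.04190457798902709 -160.55304415871103
0.02144547275381677 110.06556459280371
0.04187433741241232 19.50083101616514
16 35 0 [ -16.   44.   68.  -18.   98. -107.]
16 35 30 [-16.  44.  68. -18.  98. -77.]
16 35 60 [-16.  44.  68. -18.  98. -47.]
16 35 90 [-16.  44.  68. -18.  98. -17.]
16 35 120 [-16.  44.  68. -18.  98.  13.]
16 35 150 [-16.  44.  68. -18.  98.  43.]
16 35 180 [-16.  44.  68. -18.  98.  73.]
16 35 210 [-16.  44.  68. -18.  98. 103.]
16 35 240 [-16.  44.  68. -18.  98. 133.]
16 35 270 [-16.  44.  68. -18.  98. 163.]
16 35 300 [ -16.   44.   68.  -18.   98. -167.]
16 35 330 [ -16.   44.   68.  -18.   98. -137.]
16 40 0 [ -15.   48.   64.  -20.  103. -107.]
16 40 30 [-15.  48.  64. -20. 103. -77.]
16 40 60 [-15.  48.  64. -20. 103
[... 2375 characters left out ...]
0 [-76.  29. 127.  66.  50.  42.]
196 45 300 [-76.  29. 127.  66.  50.  72.]
196 45 330 [-76.  29. 127.  66.  50. 102.]
grasp
0 [0. 1.] [ 25.  27.  97.  -0.  56. -65.]
30 [0.5   0.866] [ 25.  27.  97.  -0.  56. -35.]
60 [0.866 0.5  ] [25. 27. 97. -0. 56. -5.]
90 [1. 0.] [25. 27. 97. -0. 56. 25.]
120 [ 0.866 -0.5  ] [25. 27. 97. -0. 56. 55.]
150 [ 0.5   -0.866] [25. 27. 97. -0. 56. 85.]
180 [ 0. -1.] [ 25.  27.  97.  -0.  56. 115.]
210 [-0.5   -0.866] [ 25.  27.  97.  -0.  56. 145.]
240 [-0.866 -0.5  ] [ 25.  27.  97.  -0.  56. 175.]
270 [-1. -0.] [  25.   27.   97.   -0.   56. -155.]
300 [-0.866  0.5  ] [  25.   27.   97.   -0.   56. -125.]
330 [-0.5    0.866] [ 25.  27.  97.  -0.  56. -95.]
```

```bash
cat >> h.py <<'E'
def norm(v): return v/np.linalg.norm(v)
def R_zy(z,y):
    z=norm(np.array(z,float)); y=np.array(y,float); y=norm(y-z*(y@z)); return np.c_[np.cross(y,z),y,z]
E
python3 - <<'E'
from rig import arm
from h import *
R=R_zy([0,0,-1],[.981,-.195,0])
print(arm.solve_ik(np.array([.45,.2725,.25]),R))
arm.move_to(np.array([.45,.2725,.25]),R)
print(arm.current_t(),arm.current_ee_pos(),arm.current_joint_positions())
t=arm.snapshot("top")[:,:,::-1]; s=arm.snapshot("scene")[:,:,::-1]
cv2.imwrite("pics/top1.png",t);cv2.imwrite("pics/scene1.png",s)
E
python3 - <<'E'
import cv2,numpy as np
t=cv2.imread("pics/top1.png");s=cv2.imread("pics/scene1.png")
a=cv2.resize(t[130:330,150:550],(800,400));b=cv2.resize(s[130:290,200:520],(400,200))
c=cv2.resize(t[145:185,360:440],(400,200),interpolation=cv2.INTER_CUBIC)
cv2.imwrite("pics/v1.png",np.vstack([a,np.hstack([b,c])]))
E
```

```text
[24.6921 17.1446 86.2132 -0.     76.6422 35.9347]
3.1083 [0.4503 0.272  0.2499] [24.6334 17.1556 86.2084 -0.007  76.641  35.9304]
```

View pics/v1.png

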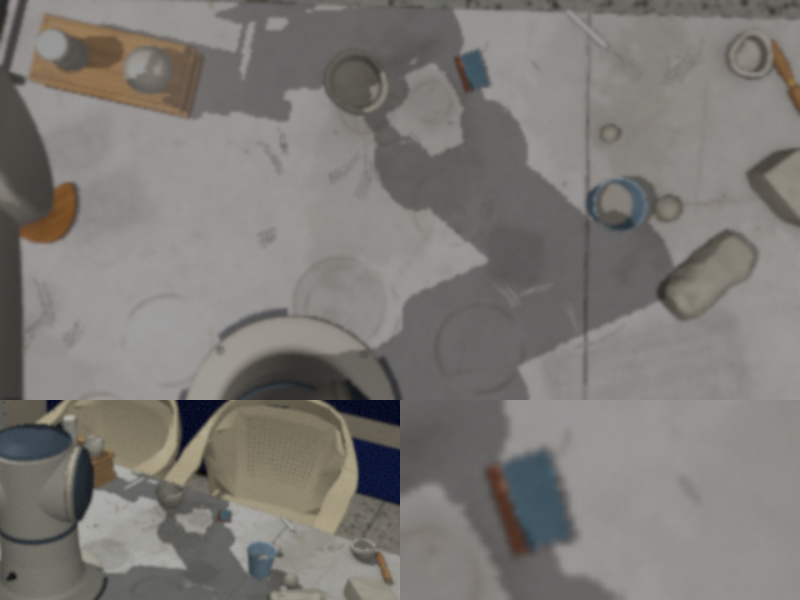

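View pics/top1.png

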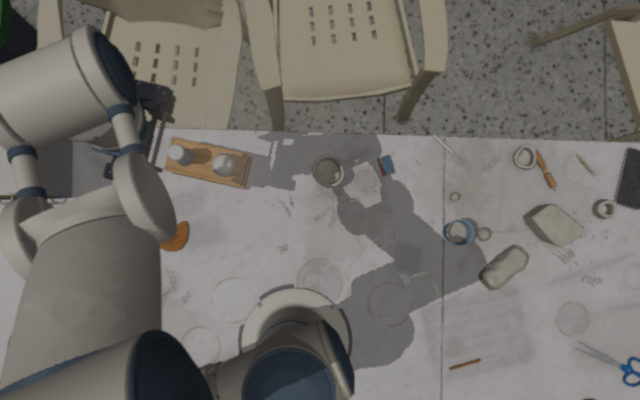

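View pics/scene1.png

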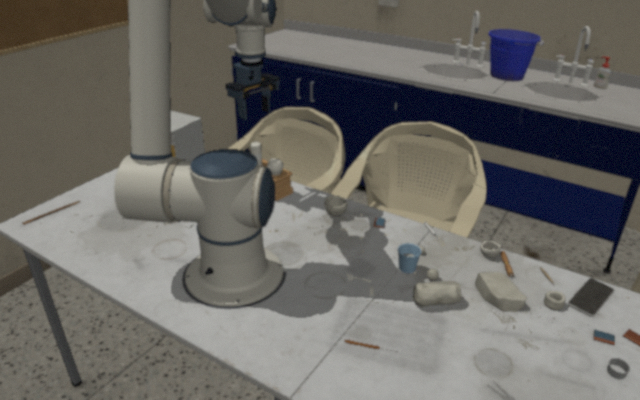

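```bash
python3 - <<'E'
from rig import arm
print(arm.current_t(),arm.current_ee_pos(),arm.current_joint_positions(),arm.current_force(),arm.current_tau())
E
```

```text
3.2083 [0.45029138 0.27211522 0.2499526 ] [ 2.46417859e+01  1.71527520e+01  8.62086893e+01 -1.87503932e-03
  7.66410567e+01  3.59306105e+01] [-0.10173637 -1.01778847  0.12751594] [ 8.63820361e-02 -7.00447512e+01 -3.91147685e+01  8.19270546e-02
 -1.52738707e-02 -2.54494400e-03]
```

```bash
cat >> h.py <<'E'
def proj(c,P):
    T=np.linalg.inv(c["cam_to_world"]); P=np.atleast_2d(P)
    return cv2.projectPoints(P.astype(float),cv2.Rodrigues(T[:3,:3])[0],T[:3,3],c["intrinsics"],np.array([c["k1"],0,0,0,0.]))[0].reshape(-1,2)
E
python3 - <<'E'
from rig import arm
from h import *
cal={n:arm.get_calibration(n) for n in("top","scene")}
y=arm.current_tool_rot()[:,1]; p=arm.current_ee_pos()
for n in cal: print(n,proj(cal[n],[p,p+.05*y,p-.05*y,[.45,.2725,.162]]))
c=cal["top"]
im=cv2.imread("pics/top1.png").astype(int); x0,y0=370,145; q=im[y0:185,x0:406]; d=q[...,2]-q[...,0]
for th in(10,15):
    m=((d>25)|(d<-th)).astype(np.uint8)  # red or blue
    n,l,st,ce=cv2.connectedComponentsWithStats(m); i=1+np.argmax(st[1:,4]); ct,_=cv2.findContours((l==i).astype(np.uint8),0,cv2.CHAIN_APPROX_NONE)
    r=cv2.minAreaRect(ct[0].astype(np.float32)); b=cv2.boxPoints(r)+[x0,y0]; B=onplane(c,b,.009)
    print(th,st[i],r,B.mean(0),onplane(c,[ce[i]+[x0,y0]],.009),[round(np.degrees(np.arctan2(*(B[(k+1)%4]-B[k])[1::-1])),1) for k in range(4)])
for n in cal:
    im=cv2.imread(f"pics/{n}1.png").astype(int)
    print(n)
a=cv2.imread("pics/top1.png"); b=cv2.imread("pics/scene1.png")
z=np.hstack([cv2.resize(a[80:200,90:210],(400,400)),cv2.resize(b[60:200,200:340],(400,400))]); cv2.imwrite("pics/v2.png",z)
E
```

```text
top [[163.0214 145.3415]
 [168.996  121.6428]
 [157.0189 169.2041]
 [175.8933 152.195 ]]
scene [[254.2564 119.9033]
 [265.2552 116.1749]
 [242.8743 123.7714]
 [255.3809 143.2669]]
10 [  8  10  16  21 206] ((15.80000114440918, 19.89999771118164), (18.024980545043945, 12.332881927490234), 71.56504821777344) [ 0.4555 -0.2233  0.009 ] [[ 0.4557 -0.2233  0.009 ]] [np.float64(-69.9), np.float64(-160.6), np.float64(110.1), np.float64(19.5)]
15 [  8  10  16  21 196] ((15.649999618530273, 19.949996948242188), (18.024980545043945, 12.016654968261719), 71.56504821777344) [ 0.4553 -0.2229  0.009 ] [[ 0.4558 -0.2231  0.009 ]] [np.float64(-69.9), np.float64(-160.6), np.float64(110.1), np.float64(19.5)]
top
scene
```

View pics/v2.png

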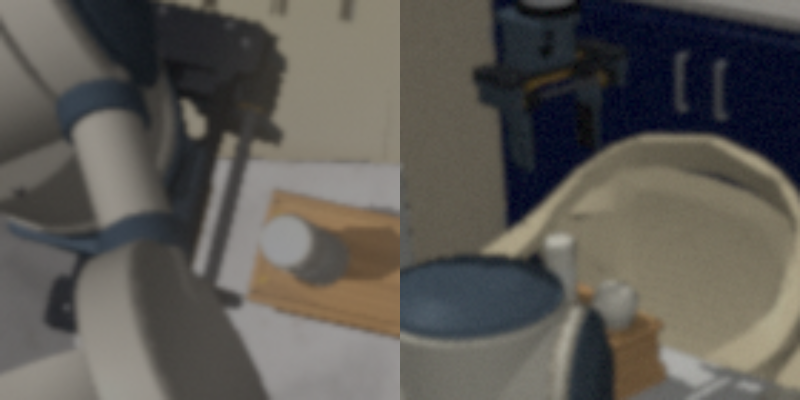

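The bottle's top face is at (175.8,152.3) in the top view and (256.5,144) in the scene view. Both agree with (0.450,0.2725,0.162) to about 1 px. The tile is at (0.4556,-0.223) and its length runs at about 19° azimuth. Now I'll descend, grip and look again.

```bash
python3 - <<'E'
from rig import arm
from h import *
arm.move_l(np.array([.45,.2725,.104]),feed=.12)
print(arm.current_t(),arm.current_ee_pos(),arm.current_force())
arm.grip(0.0)
print(arm.current_t(),arm.current_width(),arm.current_force(),arm.current_torque())
t=arm.snapshot("top")[:,:,::-1]; s=arm.snapshot("scene")[:,:,::-1]
cv2.imwrite("pics/v3.png",np.hstack([cv2.resize(t[80:220,90:270],(514,400)),cv2.resize(s[80:200,210:320],(286,400))[:, :286]]))
E
```

```text
4.575 [0.4504 0.2727 0.1046] [0.4786 0.2735 0.207 ]
5.4417 0.03744411409641581 [ 0.4118 -0.2112 -1.1539] [-0.0962 -0.0841  0.0169]
```

View pics/v3.png

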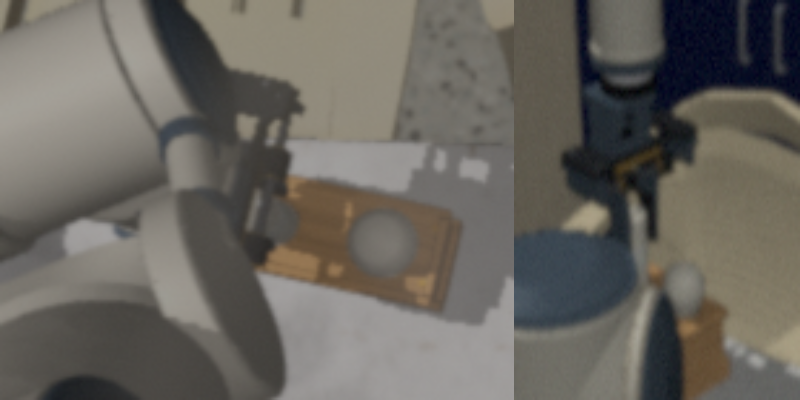

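The bottle sits between the fingers with the opening at 37.4 mm (the body is 38 mm), and the bulb is undisturbed. Now I'll pull it straight up.

```bash
python3 - <<'E'
from rig import arm
from h import *
p=np.array([.45,.2725,.104])
for dz,f in((.006,.03),(.014,.03),(.05,.06),(.19,.12)):
    arm.move_l(p+[0,0,dz],feed=f); print(arm.current_t(),arm.current_ee_pos(),arm.current_width(),arm.current_force())
s=arm.snapshot("scene")[:,:,::-1];t=arm.snapshot("top")[:,:,::-1]; cv2.imwrite("pics/scene4.png",s);cv2.imwrite("pics/top4.png",t)
cv2.imwrite("pics/v4.png",np.hstack([cv2.resize(s[40:200,200:340],(420,480)),cv2.resize(t[80:200,130:230],(380,480))]))
c=arm.get_calibration("scene");print(proj(c,[p+[0,0,.0],[.45,.2725,.198],[.45,.2725,.352]]))
# plan
gd=arm.grip_depth;a=np.radians(199);tile=np.array([.4556,-.223,0])
for L in(0,40,42,45):
    l=np.radians(L);up=np.array([np.cos(a)*np.sin(l),np.sin(a)*np.sin(l),np.cos(l)])
    y=np.array([-np.sin(a),np.cos(a),0]);
    for sg in(1,-1):
        for z in((.2,) if L==0 else(.17,.045)): print(L,sg,z,arm.solve_ik(tile+[0,0,z]+up*(.115-gd),R_zy(-up,sg*y)))
E
```

```text
5.8917 [0.45   0.2724 0.1102] 0.0376658828718168 [-0.4435 -1.2741 -2.7004]
6.3083 [0.4502 0.2727 0.1183] 0.03729926682363984 [-0.8312  0.1949 -0.8129]
7.0583 [0.4499 0.2724 0.1539] 0.037289773459837375 [ 0.8896 -0.3334 -1.8097]
8.375 [0.4496 0.2723 0.2933] 0.037170616897598346 [-0.9737  0.8787 -1.0981]
[[256.195  158.0878]
 [254.8675 133.8364]
 [252.6034  91.406 ]]
0 1 0.2 [-32.8278  13.3951  84.189   -0.      82.4159  38.1722]
0 -1 0.2 [ -32.8278   13.3951   84.189    -0.       82.4159 -141.8278]
40 1 0.17 [-71.5191  10.3722 113.9109  45.2923  64.7425 -23.9968]
40 1 0.045 [-71.5191  25.7257 122.8798  57.8474  49.3934 -46.6755]
40 -1 0.17 [-71.5191  10.3722 113.9109  45.2923  64.7425 156.0032]
40 -1 0.045 [-71.5191  25.7257 122.8798  57.8474  49.3934 133.3245]
42 1 0.17 [-73.4994  11.3284 115.0269  47.3498  65.3529 -27.7187]
42 1 0.045 [-73.4994  27.2409 123.686   59.9575  50.5556 -51.05  ]
42 -1 0.17 [-73.4994  11.3284 115.0269  47.3498  65.3529 152.2813]
42 -1 0.045 [-73.4994  27.2409 123.686   59.9575  50.5556 128.95  ]
45 1 0.17 [-76.3626  13.0139 116.6306  50.1958  66.4054 -33.2187]
45 1 0.045 [-76.3626  29.7487 124.7571  62.6592  52.4242 -57.2682]
45 -1 0.17 [-76.3626  13.0139 116.6306  50.1958  66.4054 146.7813]
45 -1 0.045 [-76.3626  29.7487 124.7571  62.6592  52.4242 122.7318]
```

View pics/v4.png

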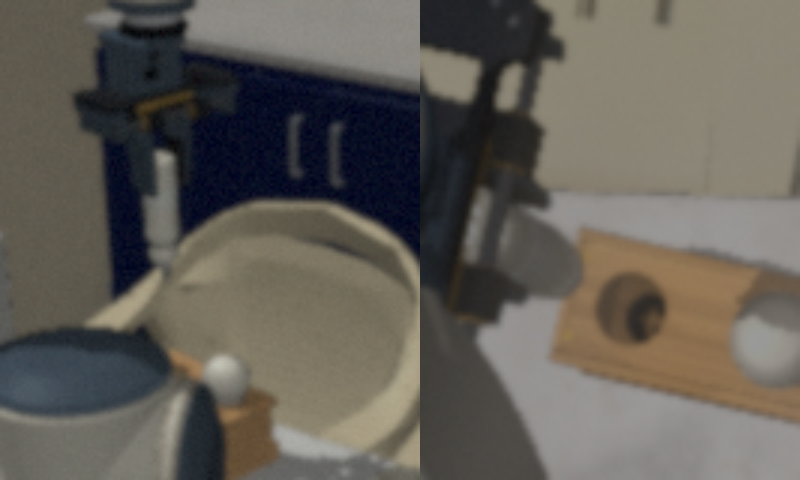

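The bottle is out without slipping: the tip is at about (255,132.7) in the scene view, against a predicted (254.9,133.8). The bulb is still seated. Next I'll carry it over the tile, lean it while it is high, then lower part of the way and look.

```bash
cat > go.py <<'E'
from rig import arm
from h import *
gd=arm.grip_depth;a=np.radians(199);tile=np.array([.4556,-.223,0])
def pose(L,z,off=(0,0)):
    l=np.radians(L);up=np.array([np.cos(a)*np.sin(l),np.sin(a)*np.sin(l),np.cos(l)])
    return tile+[off[0],off[1],z]+up*(.115-gd),R_zy(-up,[-np.sin(a),np.cos(a),0]),up
E
python3 - <<'E'
from go import *
P,R,_=pose(0,.2); arm.move_to(P,R); print(arm.current_t(),arm.current_ee_pos())
P,R,up=pose(42,.15); arm.move_l(P,R,feed=.08); print(arm.current_t(),arm.current_ee_pos(),arm.current_width())
P,R,up=pose(42,.08); arm.move_l(P,R,feed=.08); print(arm.current_t(),arm.current_ee_pos(),P,arm.current_width())
tip=tile+[0,0,.08]
for n in("top","scene"):
    im=arm.snapshot(n)[:,:,::-1]; cv2.imwrite(f"pics/{n}5.png",im); print(n,proj(arm.get_calibration(n),[tip,tip+.154*up,tile+[0,0,.009]]))
E
```

```text
10.275 [ 0.4559 -0.2223  0.2962]
11.6917 [ 0.3949 -0.244   0.2217] 0.03772806448561308
12.7167 [ 0.3948 -0.2441  0.1518] [ 0.3947 -0.244   0.1515] 0.037047605445147694
top [[390.7436 161.1325]
 [415.1783 199.2404]
 [385.7022 164.8317]]
scene [[380.2992 202.229 ]
 [378.2572 185.7639]
 [378.741  221.0549]]
```

```bash
python3 - <<'E'
import cv2,numpy as np
t=cv2.imread("pics/top5.png");s=cv2.imread("pics/scene5.png")
cv2.imwrite("pics/v5.png",np.hstack([cv2.resize(t[110:230,340:440],(400,480)),cv2.resize(s[160:280,340:440],(400,480))]))
E
```

```text
(no output)
```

View pics/v5.png

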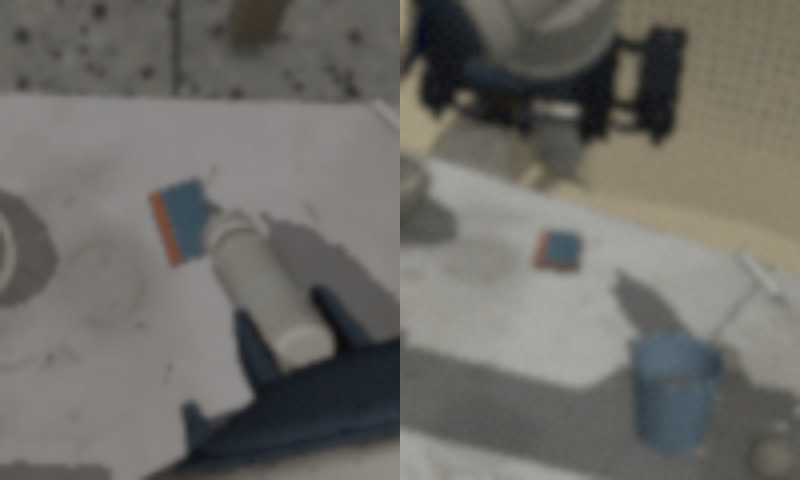

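View pics/scene5.png

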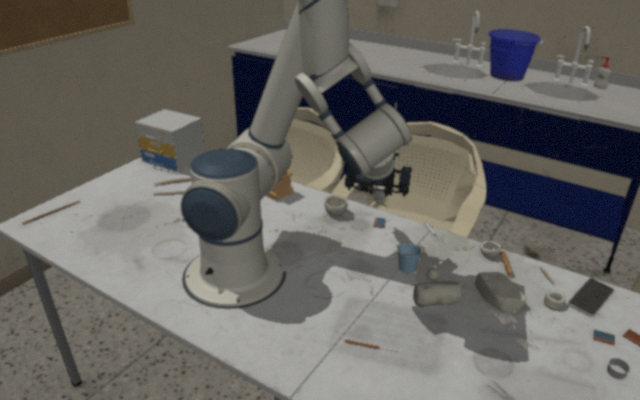

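```bash
python3 - <<'E'
import cv2,numpy as np
t=cv2.imread("pics/top5.png");s=cv2.imread("pics/scene5.png")
a=cv2.resize(t[145:195,365:415],(400,400),interpolation=cv2.INTER_NEAREST);b=cv2.resize(s[180:230,355:405],(400,400),interpolation=cv2.INTER_NEAREST)
o=np.hstack([a,b]); cv2.imwrite("pics/v6.png",cv2.convertScaleAbs(o,alpha=1.6,beta=-40))
E
```

```text
(no output)
```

View pics/v6.png

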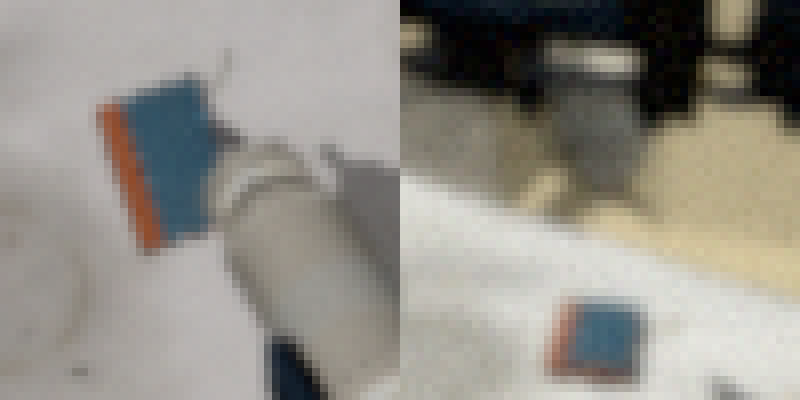

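In the top view the nozzle tip is at about (390.9,159.8), against a predicted (390.7,161.1), so it is within about 3 mm of plan. In the scene view the foreshortened bottle covers the predicted spot. I'll lower to 45 mm and check again.

```bash
python3 - <<'E'
from go import *
P,R,up=pose(42,.045,(-.001,0)); arm.move_l(P,R,feed=.05); arm.sleep(.6)
print(arm.current_t(),arm.current_ee_pos(),P,arm.current_width(),abs(arm.current_dq()).max(),arm.current_force())
tip=tile+[-.001,0,.045]
v=[]
for n in("top","scene"):
    im=arm.snapshot(n)[:,:,::-1]; cv2.imwrite(f"pics/{n}7.png",im); print(n,proj(arm.get_calibration(n),[tip,tip+.154*up,tile+[0,0,.009]]))
t=cv2.imread("pics/top7.png");s=cv2.imread("pics/scene7.png")
o=np.vstack([cv2.resize(t[130:190,150:470],(800,150)),np.hstack([cv2.resize(t[145:195,365:415],(400,400),interpolation=0),cv2.resize(s[170:280,320:430],(400,400),interpolation=2)])]); cv2.imwrite("pics/v7.png",cv2.convertScaleAbs(o,alpha=1.5,beta=-30))
E
```

```text
14.2667 [ 0.3937 -0.244   0.1165] [ 0.3937 -0.244   0.1165] 0.03753108701913869 0.14234072566692008 [ 0.164  -0.1274 -0.4262]
top [[388.1708 163.411 ]
 [411.4322 200.4487]
 [385.7022 164.8317]]
scene [[379.383  211.7494]
 [377.2823 196.3854]
 [378.741  221.0549]]
```

View pics/v7.png

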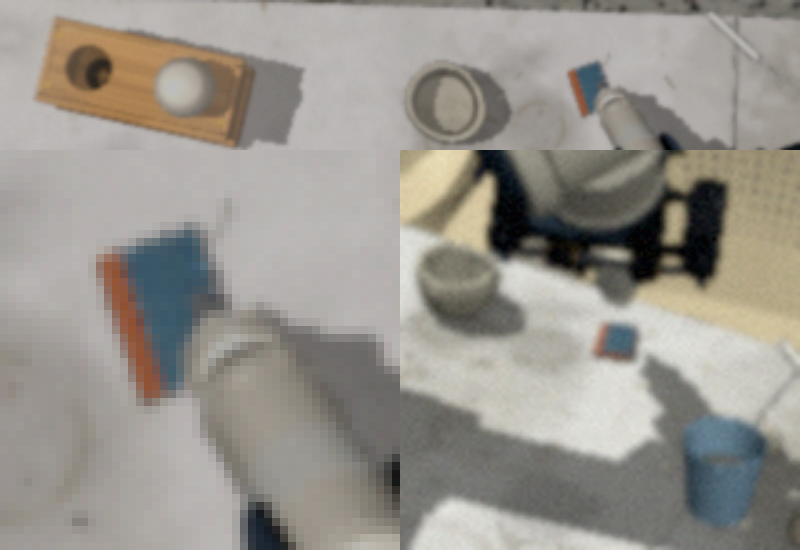

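The tip is at about (389.5,162) in the top view, against a predicted (388.2,163.4). That is about 5 mm off the tile's middle, inside the 16 mm limit, and the tip is above the tile. The tile, pot, cup and bulb are where they were, and the arm is still, so I'm handing in.

```bash
python3 - <<'E'
from rig import arm
print(arm.current_t(),arm.current_width(),abs(arm.current_dq()).max()); arm.sign_off()
E
```

```text
14.3667 0.037334711422716806 0.11129542026645589
the job is handed in; nothing more can be done
```

The bottle trailer is held still above the middle of the tile, leaning 42° along the tile's length, and I handed the job in at 14.4 s of the 32 s. No verdict is reported, so whether it passed is not confirmed.

I gripped the bottle by its body, pulled it straight up out of the socket and clear of the stand, and carried it over the bulb and pot. I leaned it while it was high, then lowered the tip to about 45 mm above the table (about 36 mm above the tile).

**Last checks:**
- **Grip and stillness:** the finger opening held at 37.3 mm on the 38 mm body, and the highest joint reading was about 0.1 deg/s.
- **Tip position:** the top picture puts the nozzle tip within about 5 mm of the tile's middle. That is 1 to 2 px off the predicted spot, and I left it uncorrected because the limit is 16 mm.
- **Tile direction:** its length measured about 19.5° by colour mask and 17.5° by hand; I used 19°.
- **Other objects:** by eye, the bulb is still seated and the tile, pot and cup show no shift.
- **Scene view:** the tip is foreshortened behind the bottle's body there, so its height comes from the arm's pose rather than an independent measurement.

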